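# Set the slicer's thickness and hold its spring pusher back for loading

## Robot

A 6-joint arm with a two-finger parallel gripper is mounted at the origin on the work surface. World frame = base frame: x ahead of the robot, y to its left, z up, the work surface at z = 0. Lengths are in mm, angles in rad, forces in N, time in s.
With the tool pointing down it reaches from about 325 to 900 mm from the base axis. Payload 6.1 kg.
Tool frame: the origin (TCP) lies where the fingers leave the gripper's body, on its centre line; the fingertips stand 73 mm ahead of it and the grasp point (between the pads) lies 54 mm ahead of it; z points along the fingers, x is the direction in which the jaws open and shut, and the axes are right-handed (so a half turn about z gives the same grasp; the last joint's range is limited). The gripper opens to 85 mm and grips with 20 to 120 N. Pads are 22 mm wide; open, the fingers measure 114 mm over their backs; the gripper's body (76 mm by 85 mm) begins 54 mm behind the grasp point. The pads swing forward as they close: fully open they stand 13 mm farther back than shut.
Start: joints at [-1.449, 0.22, 1.526, -0, 1.395, -0.126], TCP at [153.288, -605.904, 303.9] pointing down, gripper open.
Joint ranges: [-2.98, 2.98], [-0.91, 2.08], [0.09, 2.57], [-1.24, 4.39], [0.2, 2.65], [-2.68, 2.68]. Speed limits (rad/s): [2.57, 2.57, 3.01, 3.14, 3.14, 3.14].

## Interface

Orientations are given as a 3x3 rotation matrix whose columns are the frame's x, y, z axes.
In Python, from rig import r gives the robot as it stands.
- The arm moves only by the tool jog_arm, never from a script. Its argument "steps" is one flat list of numbers, 5 for each row, row after row: the shift along the tool's x, y, z in units of 200 mm (1.0 is 200 mm), then the turn about the tool's z in units of pi rad (1.0 is pi rad), then the closure, from -1 (fully open) to 1 (shut). In form: [tx, ty, tz, twist, fingers, tx, ty, tz, twist, fingers, ...]. A call has 1 to 10 rows; each row is the pose to reach, as a shift and turn from the pose measured when the call began, along the tool's axes at that moment, turning the shorter way round; what a row does not reach only later rows make up. A row lasts 1/12 s, in which the tool goes at most 41.7 mm and 7.16 degrees, less where a joint would pass 70% of its speed; a pose out of reach is approached as far as the arm can. A call with a number of a shift or a turn outside -1 to 1 is refused whole. A call with a gripper value outside its range is refused whole. The fingers move at their own pace and stop on an object; "grip_force" is the grip in N (left out, the last holds). Time passes only in rows, so rows that repeat a pose let the fingers close. It gives the time, the measured TCP pose, the force and the opening at its end, in the units of the state.
- r.observe(): the state, without advancing time (a new reading comes with each control period).
- r.capture(name): name is "scene" or "top" or "wrist"; returns a dict with "image" (400x640x3 uint8, red, green, blue), "mtx" (3x3 intrinsics, pixels), "k1" (the pictures are not rectified: a ray, as slopes to the right and down, at radius r is drawn at 1 + k1 r^2 times it, then the intrinsics apply), "eye" and "rotation" of the camera in the world. Camera axes: x right, y down, z forward; pixel columns grow to the right and rows downward; lengths in mm; the calibration is good to about 2 mm. A picture is of the moment at which its call begins. There is no depth.
- r.hand_in(): hands the job in, once; it reports no verdict.
Trained networks look in the newest picture that a camera, given by its name, has taken for a name from the list of things; names that differ only in an ending like _2 or _b are one class to them, and where a whole thing is asked for, a point or a joint stands for the part that bears it (a point fixed in the world has none). Each returns a list of dicts, best first, with "confidence" (0 to 1); they miss things now and then, are a little off and sometimes report something else, mostly with a low value. They report only what shows in the picture. A call takes as long as a camera call.
- r.trace(query, camera): "mask" (400x640 bool, what is visible of it) and "box" ([left, top, width, height] in pixels, round what is visible of it).
The state is a dict: "time_s": time; "joint_pos": joint angles; "qd": joint speeds; "joint_efforts": joint torques, N m; "tool_pos": TCP position; "tcp_rot": TCP orientation; "contact_force": force on the tool from outside, world axes, zero at the start; "wrist_torque": the same for the moment, N m; "grip_width": finger opening in mm.
Only numpy, scipy, OpenCV 4.12 (cv2) and the standard library are available. Lean on these libraries where they do the work, as an engineer would, in place of code of your own. Each camera call takes 0.05 s, during which the arm holds its last target. There are 200 camera calls.

## Task

Make the bench slicer ready for its next block: first, with the pusher still home, turn the thickness dial until its white line points at the green tab. Then draw the spring-loaded pusher back by its T-handle, smoothly, until its pointer stands at the red clip on the trough's edge, and finish while still holding it there in the fingers, because it flies home if let go and a colleague is about to drop the block in. Do not let it snap back, and leave the tab and clip as they are set and the loose block, the half block and the cleaver where they are.

Things in the scene. Friction and masses are not known exactly. Their poses are not given: they have to be found in the camera images.
- slicer: Bench slicer, white and steel, fixed, 220 mm (x) by 540 mm (y -260 to 280). Origin on the bench; z up; -x is the side turned to the robot; +y runs along the feed trough to the blade and drive housing. Housing y 100 to 270, x -110 to 110, top z 200; blade guard y 60 to 100, top z 202; clear screen y 47 to 51, top z 196. A fixed round tray of slices is under its chute (+x side). All mm, this frame.
- trough_end (a point): Middle of the open end of the steel trough on its floor, 70 mm above the bench. Trough 98 mm wide, 296 mm long, rim 140 mm above the bench; on its +x edge a flange 34 mm wide with a scale (tick every 10 mm). Along its -x side, 75 mm from the middle and 155 mm up, runs a guide rod, 12 mm thick; the rod's end bracket is 172 mm high.
- dial (a joint): Angle (rad) of the thickness dial, a black knob on top of the drive housing, axis vertical. 0 = white line towards the slicer's -x; grows clockwise seen from above (1.57 = line towards +y, 3.14 = towards +x); range 0 to 5.24. It stays where it is left (friction 0.05 N m).
- dial_grip (a point): On the dial's axis at the height to grip, 225 mm above the bench, at x 0, y 185 mm of the slicer. The grip is an upright black bar 52 mm long, 14 mm wide, its foot 210 and its top 238 mm above the bench, on a round skirt 64 mm across with its top at 210. This frame's -x axis runs along the bar to the end with the white line.
- dial_line (a point): Outer end of the dial's white line: 34 mm from the dial axis, turns with the dial.
- tab_mark (a point): Inner end of the middle of the green tab on the scale plate round the dial, 34 mm from the dial's axis; tab 22 mm long outwards, 10 mm wide, top 205 mm above the bench. Angle differs each time, at the start 0.6 to 2.1 rad clockwise of the dial's line. The line points at the tab when dial_line is at this point. The tab must stay where it is.
- pusher: Spring-return pusher. Origin: middle of its T-handle, a round black bar 20 mm thick, 90 mm long along the slicer's x, 195 mm above the bench on a post 18 x 12 mm. Home at x 0, y -45 mm of the slicer; slides along the slicer's -y, up to 170 mm. The spring pulls it home (+y): 5 N at home, 2.5 N more per 100 mm; friction 0.6 N. Axes as the slicer's.
- pointer (a point): Tip of the pusher's black pointer over the scale flange: +66 mm in x, -49 mm in z from the pusher's origin, same y. Below the T-bar (36 mm under its centre) an aluminium arm 30 mm wide in y lies across the trough; a strut and a white plate reach 85 mm ahead (+y).
- clip_mark (a point): Middle of the inner face of the red clip on the trough's scale flange; the clip is 12 mm wide along the trough, top 152 mm above the bench. It is set 85 to 140 mm (differs each time) along the slicer's -y from the pointer's home place. The pointer is at the clip when pointer is beside this point. The clip must stay where it is.
- block: Loose off-white block, 65 x 85 x 60 mm, 0.22 kg, on the bench beyond the trough. Origin: centre of its underside.
- board: White plastic cutting board 220 x 300 x 15 mm, fixed on the bench to the robot's right. Origin: centre of its underside.
- half: Loose off-white half block, 60 x 95 x 55 mm, lying on the board. Origin: centre of its underside.
- cleaver: Cleaver lying flat on the board along y: steel blade 85 (x) x 175 (y) x 4 mm from y -43 to 132, dark wooden handle from y -40 to -145. Origin: underside of the blade.

How it is judged (in metres and radians):
On the way, in this order (a step that is already met when the one before it is completed fails the run):
1. the dial's white line points at the green tab (within 5 mm at the 34 mm radius, about 8.4 degrees) while the pusher is still home (within 10 mm) (horizontal distance between dial_line and tab_mark below 0.005 m and y of pusher in the frame of slicer above -0.055 m), for 0.3 s.
2. the pusher is drawn back until its pointer is at the red clip (within 6 mm), held by the fingers (y of pointer in the frame of clip_mark between -0.006 and 0.006 m and contact force between the fingers and pusher above 3 N), for 0.3 s.
At the end, for the whole second after the job is handed in: Fingers hold the pusher (over 3 N), at rest (under 20 mm/s), propped by nothing else, pointer within 6 mm of the red clip's middle; dial line within 5 mm of the green tab's middle at 34 mm radius; tab and clip within 3 mm, block, half block and cleaver within 20 mm of their starts (all of step 2 and linear speed of pusher below 0.02 m/s and horizontal distance between dial_line and tab_mark below 0.005 m and contact force between pusher and block below 0.3 N and contact force between pusher and half below 0.3 N and contact force between pusher and cleaver below 0.3 N and distance of each of tab_mark, clip_mark from where it was at the start of the episode below 0.003 m and distance of each of block, half, cleaver from where it was at the start of the episode below 0.02 m); the arm keeps its last pose, push and grip.
It fails at once if the green tab or the red clip is shifted by more than 3 mm (distance of any of tab_mark, clip_mark from where it was at the start of the episode above 0.003 m).
It fails at once if the pusher snaps back or is jerked (faster than 0.4 m/s) (linear speed of pusher above 0.4 m/s).
It fails at once if the block, half block or cleaver is shifted by more than 20 mm (distance of any of block, half, cleaver from where it was at the start of the episode above 0.02 m).
It also fails if it takes over 64 s, if anything falls off the work surface, if the arm or the gripper's body presses on something with over 40 N, if the wrist force passes 120 N, or if a joint passes its speed limit or range.

## Working session

There is one attempt and no reset: what is moved stays moved. The work goes in short steps, Python scripts to look and compute and a tool call to move; the robot and the scene stay as the last step left them, time stands still between calls to the robot, and variables do not carry over. Pictures are saved under pics/ and viewed, about 8 in all and at most 12, crops included, and the job is handed in when it is done.

Besides the shell and the picture viewer there is one more tool, called after "Emit:" in YAML: its name, and indented under it one key for each argument. jog_arm: Moves the arm, as the interface text tells. Its arguments: {"type":"object","properties":{"steps":{"type":"array","items":{"type":"number","minimum":-1,"maximum":1}},"grip_force":{"type":"number"}},"required":["steps"]}

```bash
mkdir -p pics; ls; cat > h.py <<'E'
from rig import r
import numpy as np, cv2
def cap(n):
    c=r.capture(n); return c
def save(c,f,box=None,scale=1):
    im=c["image"][:,:,::-1]
    if box: x,y,w,h=box; im=im[y:y+h,x:x+w]
    cv2.imwrite("pics/"+f,cv2.resize(im,None,fx=scale,fy=scale,interpolation=cv2.INTER_CUBIC))
def ray(c,p):
    K=np.array(c["mtx"]);d=np.array([(p[0]-K[0,2])/K[0,0],(p[1]-K[1,2])/K[1,1]]);u=d.copy()
    for _ in range(30): u=d/(1+c["k1"]*(u@u))
    return np.array(c["rotation"])@np.array([u[0],u[1],1])
def atz(c,p,z):
    e=np.array(c["eye"]);v=ray(c,p);return e+v*(z-e[2])/v[2]
def proj(c,P):
    q=np.array(c["rotation"]).T@(np.array(P,float)-np.array(c["eye"]));u=q[:2]/q[2];u=u*(1+c["k1"]*(u@u))
    K=np.array(c["mtx"]);return np.array([K[0,0]*u[0]+K[0,2],K[1,1]*u[1]+K[1,2]])
E
python3 - <<'E'
from h import *
for n in("scene","top","wrist"):
    c=cap(n);save(c,n+"0.png");print(n,np.round(c["eye"]),np.round(c["rotation"],3).tolist(),c["mtx"],c["k1"])
a=[cv2.imread(f"pics/{n}0.png") for n in("scene","top")]
E
```

```text
pics
scene [1363.  130. 1211.] [[-0.318, 0.748, -0.582], [0.948, 0.248, -0.199], [-0.004, -0.615, -0.788]] [[425.96434955   0.         316.72082983]
 [  0.         425.96434955 197.38753949]
 [  0.           0.           1.        ]] -0.09175584702195352
top [ 420. -146. 1694.] [[0.019, -0.993, 0.115], [-1.0, -0.019, 0.002], [0.0, -0.116, -0.993]] [[507.52296244   0.         313.94811871]
 [  0.         507.52296244 193.61553759]
 [  0.           0.           1.        ]] -0.09396517513195474
wrist [ 219. -588.  372.] [[0.246, -0.935, -0.257], [-0.969, -0.238, -0.062], [-0.003, 0.264, -0.964]] [[327.41958419   0.         317.01434888]
 [  0.         327.41958419 201.14832446]
 [  0.           0.           1.        ]] -0.056962773050657584
```

View pics/top0.png

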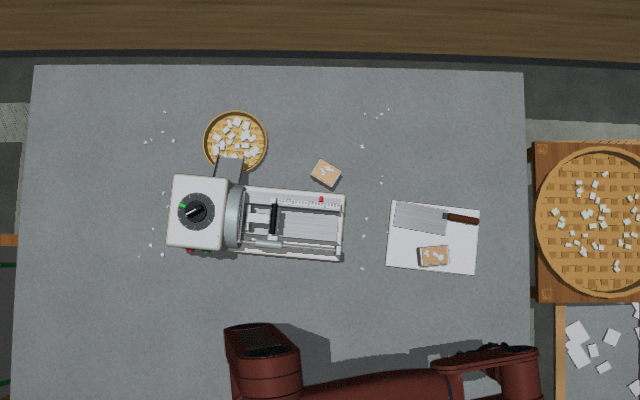

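View pics/scene0.png

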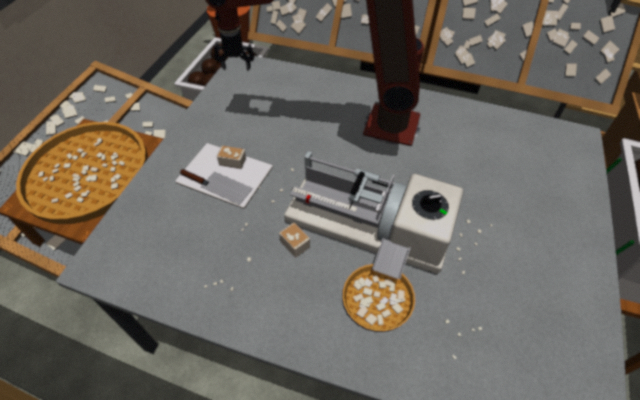

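The top view shows the housing at about (196,211), the green tab near (183,205), the T-bar near (273,219) and the red clip near (321,199). The slicer's +y points image-left, roughly world +y.

```bash
python3 - <<'E'
from h import *
c=cap("top");save(c,"top1.png",(160,165,200,110),4)
im=c["image"].astype(int);R,G,B=im[...,0],im[...,1],im[...,2]
def cen(m):
    n,l,s,ce=cv2.connectedComponentsWithStats(m.astype(np.uint8));i=1+np.argsort(-s[1:,4])[:3];return [(s[k].tolist(),ce[k].round(2).tolist()) for k in i]
roi=np.zeros(R.shape,bool);roi[165:275,160:360]=1
print("green",cen(roi&(G>R+50)&(G>B+50)));print("red",cen(roi&(R>G+60)&(R>B+60)))
for q in("dial","dial_grip","pusher","slicer","block"):
    for d in r.trace(q,"top")[:2]:
        m=d["mask"];ys,xs=np.nonzero(m);print(q,round(d["confidence"],2),d["box"],xs.mean().round(1),ys.mean().round(1),m.sum())
        if q=="slicer": print(cv2.minAreaRect(np.c_[xs,ys].astype(np.float32)))
print(r.observe()["tcp_rot"])
E
```

```text
green [([179, 203, 7, 5, 24], [181.92, 205.04]), ([204, 252, 4, 1, 4], [205.5, 252.0])]
red [([319, 196, 4, 6, 20], [320.65, 198.7]), ([187, 249, 6, 3, 13], [189.54, 250.23])]
dial 0.84 [186.4, 200.9, 18.8, 21.0] 195.2 211.1 375
dial_grip 0.6 [186.4, 201.3, 20.8, 20.6] 195.2 210.8 377
pusher 0.94 [246.0, 198.2, 34.4, 51.5] 265.8 224.9 857
slicer 0.82 [166.1, 112.1, 176.8, 149.5] 249.5 202.4 15558
((257.8316345214844, 183.83322143554688), (175.53321838378906, 143.44140625), 4.127591609954834)
block 0.91 [312.3, 155.3, 28.1, 32.3] 324.8 173.3 585
[[ 2.45297642e-01 -9.69447815e-01 -2.11969317e-05]
 [-9.69447797e-01 -2.45297642e-01  1.87283753e-04]
 [-1.86761382e-04 -2.53909442e-05 -9.99999982e-01]]
```

View pics/top1.png

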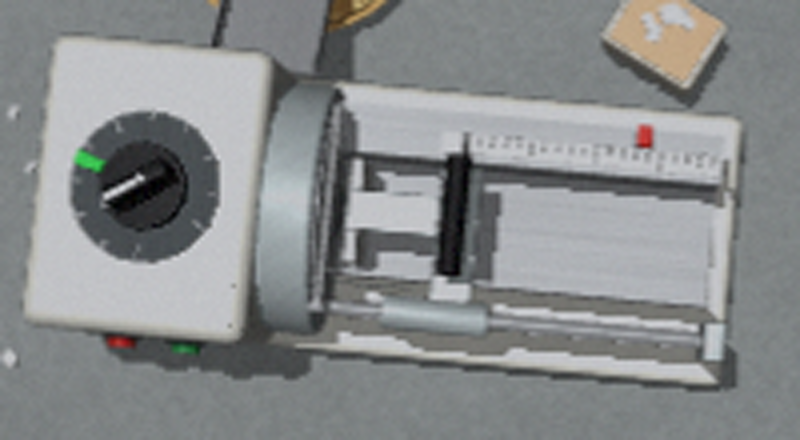

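```bash
cat >> h.py <<'E'
def S(p,P):  # slicer->world
    x,y,t=p; P=np.asarray(P,float);return np.array([x+np.cos(t)*P[0]-np.sin(t)*P[1],y+np.sin(t)*P[0]+np.cos(t)*P[1],P[2]])
def inv(p,W):
    d=np.array(W[:2])-p[:2];c,s=np.cos(p[2]),np.sin(p[2]);return np.array([c*d[0]+s*d[1],-s*d[0]+c*d[1]])
E
python3 - <<'E'
from h import *
from scipy.optimize import least_squares
c=cap("top");f=lambda u,v:np.array([160+(u+.5)/4-.5,165+(v+.5)/4-.5])
pts=[((110,270,200),f(58,38)),((110,100,200),f(272,56)),((-110,270,200),f(25,322)),((-110,100,200),f(240,338)),
((0,185,210),f(144,185)),((45,-45,200),f(459,154)),((-45,-45,200),f(451,273)),((0,185,205),f(145,186))]
g=lambda p:np.concatenate([proj(c,S((p[0]*1000,p[1]*1000,p[2]),P))-q for P,q in pts])
s=least_squares(g,[.45,.1,0]);p=s.x*[1000,1000,1];print(p,np.round(s.fun.reshape(-1,2),2))
tab=atz(c,(181.92,205.04),205);print("tab",inv(p,tab))
t=inv(p,tab)-[0,185];print("tab r,angle",np.hypot(*t),np.arctan2(t[1],-t[0]))
for q,z in((f(105,203),238),(f(170,165),238),(f(142,185),238)):print("line",inv(p,atz(c,q,z))-[0,185])
print("clip",inv(p,atz(c,(320.65,198.7),150)))
print("dialworld",S(p,(0,185,225)),"pusher",S(p,(0,-45,195)))
np.save("p.npy",p)
E
```

```text
[ 5.21663160e+02  1.99740091e+01 -6.49244990e-02] [[-1.47 -1.61]
 [ 0.99 -1.49]
 [-1.6   0.76]
 [ 1.41  1.89]
 [ 0.09  0.21]
 [ 0.55 -0.3 ]
 [-0.26  0.3 ]
 [ 0.23  0.1 ]]
tab [ 14.66381892 229.37375541]
tab r,angle 46.73390369802544 1.8899600314976965
line [-16.53055112  20.57305575]
line [ 14.92011268 -23.7363088 ]
line [-1.24817395 -4.94170775]
clip [  73.89812412 -179.03369735]
dialworld [533.66575646 204.58424088 225.        ] pusher [518.74361013 -24.93118246 195.        ]
```

Emit:
jog_arm:
  steps: [0,0,-0.45,0,-1,-0.87,-0.71,-0.45,0,-1,-0.87,-0.71,-0.45,0,-1,-0.87,-0.71,-0.45,0,-1,-0.87,-0.71,-0.45,0,-1,-0.87,-0.71,-0.45,0,-1,-0.87,-0.71,-0.45,0,-1,-0.87,-0.71,-0.45,0,-1]

```text
time_s: 1.17
tool_pos: [250.1, -399.5, 396.0]
tcp_rot: [[0.249, -0.969, 0.002], [-0.969, -0.249, -0.002], [0.003, -0.002, -1.0]]
contact_force: [-0.1, -0.6, 0.2]
grip_width: 85.5
```

Emit:
jog_arm:
  steps: [-0.87,-0.71,0,0,-1,-0.87,-0.71,0,0,-1,-0.87,-0.71,0,0,-1,-0.87,-0.71,0,0,-1,-0.87,-0.71,0,0,-1,-0.87,-0.71,0,0,-1,-0.87,-0.71,0,0,-1]

```text
time_s: 1.75
tool_pos: [345.5, -193.2, 396.1]
tcp_rot: [[0.253, -0.967, 0.004], [-0.967, -0.253, -0.002], [0.003, -0.003, -1.0]]
contact_force: [-0.5, -0.7, -0.0]
grip_width: 85.6
```

```bash
cat >> h.py <<'E'
def st():
    o=r.observe();R=np.array(o["tcp_rot"]);print("t",round(o["time_s"],2),"tcp",np.round(o["tool_pos"],1),"ang",round(float(np.arctan2(R[1,0],R[0,0])),4),"z",np.round(R[:,2],3),"F",np.round(o["contact_force"],1),"w",round(float(o["grip_width"]),1),"q",np.round(o["joint_pos"],2));return o
def go(W,ang=None):
    o=st();R=np.array(o["tcp_rot"]);d=R.T@(np.array(W)-o["tool_pos"]);tw=0
    if ang is not None:
        tw=-((ang-np.arctan2(R[1,0],R[0,0])+np.pi)%(2*np.pi)-np.pi)/np.pi
    print("move",np.round(d/200,3),round(float(tw),4))
E
python3 - <<'E'
from h import *
go((533.7,204.6,394),.552);c=cap("wrist");save(c,"w1.png")
p=np.load("p.npy")
for P in((66,-45,146),(66,-179,152),(0,-45,205),(0,185,210)):print(P,proj(c,S(p,P)).round())
E
```

```text
t 1.75 tcp [ 345.5 -193.2  396.1] ang -1.3149 z [ 0.004 -0.002 -1.   ] F [-0.5 -0.7 -0. ] w 85.6 q [-0.71 -0.41  1.94  0.    1.6   0.6 ]
move [-1.686 -1.414  0.009] -0.5942
(66, -45, 146) [ 202. -133.]
(66, -179, 152) [353. -85.]
(0, -45, 205) [149. -92.]
(0, 185, 210) [ -90. -131.]
```

View pics/w1.png

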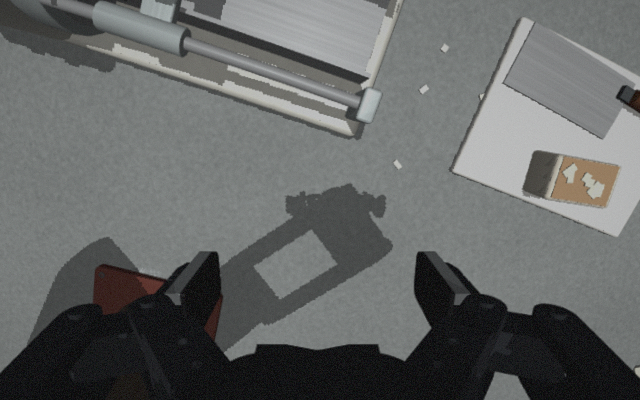

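The wrist view shows the trough end at the top (bracket at 370,105), the board and half block at right; the dial is not in view yet. Continuing.

Emit:
jog_arm:
  steps: [-0.84,-0.71,0,-0.3,-1,-0.84,-0.71,0,-0.3,-1,-0.84,-0.71,0,-0.3,-1,-0.84,-0.71,0,-0.3,-1,-0.84,-0.71,0,-0.3,-1,-0.84,-0.71,0,-0.3,-1,-0.84,-0.71,0,-0.3,-1,-0.84,-0.71,0,-0.3,-1,-0.84,-0.71,0,-0.3,-1]

```text
time_s: 2.55
tool_pos: [440.5, 2.5, 395.1]
tcp_rot: [[0.932, -0.363, 0.002], [-0.363, -0.932, -0.004], [0.003, 0.003, -1.0]]
contact_force: [0.2, -0.2, -0.7]
grip_width: 85.6
```

```bash
python3 - <<'E'
from h import *
go((533.7,204.6,394),.552)
E
```

```text
t 2.55 tcp [440.5   2.5 395.1] ang -0.3712 z [ 0.002 -0.004 -1.   ] F [ 0.2 -0.2 -0.7] w 85.6 q [-0.17 -0.28  1.85 -0.    1.57  0.2 ]
move [ 0.068 -1.111  0.003] -0.2939
```

Emit:
jog_arm:
  steps: [0.06,-0.95,0,-0.294,-1,0.06,-0.95,0,-0.294,-1,0.06,-0.95,0,-0.294,-1,0.06,-0.95,0,-0.294,-1,0.06,-0.95,0,-0.294,-1,0.06,-0.95,0,-0.294,-1,0.06,-0.95,0,-0.294,-1,0.06,-0.95,0,-0.294,-1,0.06,-0.95,0,-0.294,-1,0.06,-0.95,0,-0.294,-1]

```text
time_s: 3.38
tool_pos: [521.2, 173.9, 394.3]
tcp_rot: [[0.854, 0.52, 0.002], [0.52, -0.854, -0.004], [-0.001, 0.004, -1.0]]
contact_force: [-0.2, 0.3, 0.9]
grip_width: 85.3
```

```bash
python3 - <<'E'
from h import *
go((533.7,204.6,394),.552);c=cap("wrist");save(c,"w2.png")
p=np.load("p.npy")
a=.95
for P in((0,185,238),(-26*np.cos(a),185+26*np.sin(a),238),(26*np.cos(a),185-26*np.sin(a),238),(0,185,210),(14.66,229.4,205)):print(P,proj(c,S(p,P)).round())
E
```

```text
t 3.38 tcp [521.2 173.9 394.3] ang 0.5471 z [ 0.002 -0.004 -1.   ] F [-0.2  0.3  0.9] w 85.3 q [ 0.18 -0.01  1.6  -0.    1.54 -0.37]
move [ 0.133 -0.099  0.001] -0.0015
(0, 185, 238) [353. 182.]
(np.float64(-15.123760326060973), np.float64(206.1488031245237), 238) [354. 144.]
(np.float64(15.123760326060973), np.float64(163.8511968754763), 238) [352. 217.]
(0, 185, 210) [349. 174.]
(14.66, 229.4, 205) [398. 138.]
```

View pics/w2.png

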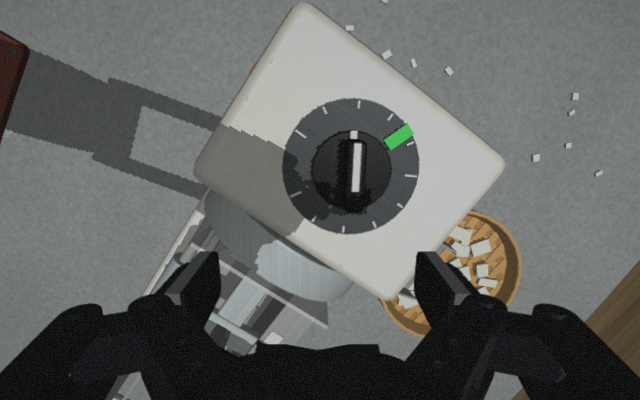

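The wrist view shows the dial bar running (357,143)–(356,200), the skirt tick at (354,135) and the green tab at (399,137). The tab matches the prediction of (398,138).

```bash
python3 - <<'E'
from h import *
c=cap("wrist");p=np.load("p.npy");im=c["image"].astype(int);R,G,B=im[...,0],im[...,1],im[...,2]
m=(G>R+50)&(G>B+50);m[:100]=0;m[170:]=0;ys,xs=np.nonzero(m);tab=inv(p,atz(c,(xs.mean(),ys.mean()),205))
w=(R>150)&(G>150);w2=np.zeros_like(w);w2[138:200,345:365]=w[138:200,345:365]
ys,xs=np.nonzero(w2);k=ys>141;print(len(xs),ys.min(),ys.max())
f=np.polyfit(ys[k],xs[k],1);a,b=[inv(p,atz(c,(np.polyval(f,y),y),238)) for y in(143,191)]
w3=np.zeros_like(w);w3[128:140,345:362]=w[128:140,345:362];ys,xs=np.nonzero(w3);tick=inv(p,atz(c,(xs.mean(),ys.mean()),210))
dark=np.zeros(R.shape,np.uint8);dark[95:240,275:425]=((R<45)&(G<45)&(B<45))[95:240,275:425]
n,l,s,ce=cv2.connectedComponentsWithStats(dark);i=1+s[1:,4].argmax();x,y,ww,h,A=s[i];print("knob",s[i],inv(p,atz(c,(x+ww/2-.5,y+h/2-.5),210)))
print("tab",tab,"line",a,b,"tick",tick);d=a-b;print("lineang",np.arctan2(d[1],-d[0]))
for q in((0,185),):
  for v in(tab,tick): u=v-q;print(np.hypot(*u),np.arctan2(u[1],-u[0]))
E
```

```text
327 138 191
knob [ 291  131  100   88 3349] [ -5.72565482 180.95284586]
tab [ 14.45871417 230.63005301] line [-13.97488452 208.43239338] [  4.88661757 180.49083702] tick [-15.89531843 211.6782007 ]
lineang 0.9770232652502652
47.86602295164504 1.877655829397964
31.054589685146073 1.0334584344199387
```

```bash
python3 - <<'E'
from h import *
go((534.5,206,287),.529)
E
```

```text
t 3.48 tcp [521.  174.2 394.5] ang 0.5484 z [ 0.002 -0.004 -1.   ] F [-0.8  0.1 -0.9] w 85.4 q [ 0.18 -0.01  1.6  -0.    1.54 -0.37]
move [ 0.141 -0.103  0.537] 0.0062
```

Emit:
jog_arm:
  steps: [0.141,-0.103,0,0.006,-1,0.141,-0.103,0.2,0.006,-1,0.141,-0.103,0.4,0.006,-1,0.141,-0.103,0.48,0.006,-1,0.141,-0.103,0.537,0.006,-1,0.141,-0.103,0.537,0.006,-1,0.141,-0.103,0.537,0.006,-1]

```text
time_s: 4.07
tool_pos: [534.9, 205.8, 287.7]
tcp_rot: [[0.864, 0.504, 0.003], [0.504, -0.864, -0.004], [0.0, 0.005, -1.0]]
contact_force: [-0.3, 0.3, 1.1]
grip_width: 85.4
```

Emit:
jog_arm:
  steps: [0,0,0,0,1,0,0,0,0,1,0,0,0,0,1,0,0,0,0,1,0,0,0,0,1,0,0,0,0,1,0,0,0,0,1,0,0,0,0,1,0,0,0,0,1,0,0,0,0,1]
  grip_force: 30

```text
time_s: 4.9
tool_pos: [534.1, 205.2, 288.3]
tcp_rot: [[0.864, 0.504, 0.0], [0.504, -0.864, -0.005], [-0.002, 0.005, -1.0]]
contact_force: [-5.2, -2.9, 6.3]
grip_width: 13.3
```

Emit:
jog_arm:
  steps: [-0.003,0,0,0.03,1,-0.003,0,0,0.06,1,-0.003,0,0,0.09,1,-0.003,0,0,0.12,1,-0.003,0,0,0.15,1,-0.003,0,0,0.18,1,-0.003,0,0,0.21,1,-0.003,0,0,0.24,1,-0.003,0,0,0.27,1,-0.003,0,0,0.283,1]

```text
time_s: 5.73
tool_pos: [533.3, 205.1, 288.4]
tcp_rot: [[0.934, -0.357, -0.0], [-0.357, -0.934, -0.005], [0.002, 0.005, -1.0]]
contact_force: [-1.1, 0.9, 1.1]
grip_width: 13.5
```

Emit:
jog_arm:
  steps: [0,0,0,0,1,0,0,0,0,1,0,0,0,0,1]

```text
time_s: 5.98
tool_pos: [533.3, 205.1, 288.4]
tcp_rot: [[0.934, -0.356, -0.0], [-0.356, -0.934, -0.005], [0.002, 0.005, -1.0]]
contact_force: [0.5, 0.6, 1.4]
grip_width: 13.3
```

```bash
python3 - <<'E'
from h import *
st();c=cap("wrist");save(c,"w3.png",(180,60,320,260),2)
E
```

```text
t 5.98 tcp [533.3 205.1 288.4] ang -0.3641 z [-0.    -0.005 -1.   ] F [0.5 0.6 1.4] w 13.3 q [ 0.23  0.11  1.69 -0.01  1.35  0.6 ]
```

View pics/w3.png

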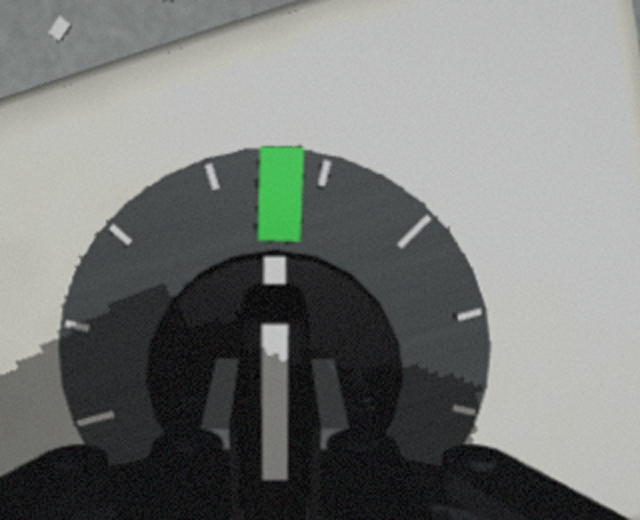

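The line (x≈275) points at the tab (inner end centre x≈280 at 4.2 px/mm), so it is about 1.2 mm off. A small clockwise trim, then release and lift.

Emit:
jog_arm:
  steps: [0,0,0,0.011,1,0,0,0,0.011,1,0,0,0,0.011,1,0,0,0,0.011,1,0,0,0,0.011,-1,0,0,0,0.011,-1,0,0,0,0.011,-1,0,0,0,0.011,-1,0,0,0,0.011,-1,0,0,0,0.011,-1]

```text
time_s: 6.87
tool_pos: [533.3, 205.0, 288.4]
tcp_rot: [[0.922, -0.388, -0.0], [-0.388, -0.921, -0.005], [0.002, 0.005, -1.0]]
contact_force: [0.4, 0.4, -0.0]
grip_width: 83.9
```

Emit:
jog_arm:
  steps: [0,0,0,0,-1,0,0,0,0,-1,0,0,0,0,-1,0,0,-0.15,0,-1,0,0,-0.3,0,-1,0,0,-0.5,0,-1,0,0,-0.5,0,-1,0,0,-0.5,0,-1]

```text
time_s: 7.53
tool_pos: [534.4, 205.9, 392.1]
tcp_rot: [[0.922, -0.388, 0.006], [-0.388, -0.922, -0.004], [0.007, 0.001, -1.0]]
contact_force: [0.3, -0.2, -1.1]
grip_width: 85.8
```

```bash
python3 - <<'E'
from h import *
p=np.load("p.npy");c=cap("wrist");save(c,"w4.png",(240,100,160,140),4)
go(S(p,(0,-45,388)),-np.pi/2+p[2])
E
```

```text
t 7.58 tcp [533.6 205.7 389.5] ang -0.3988 z [ 0.002 -0.005 -1.   ] F [ 0.8 -0.4 -0.9] w 85.4 q [ 0.23  0.05  1.55 -0.01  1.54  0.63]
move [0.379 1.092 0.013] 0.3937
```

View pics/w4.png

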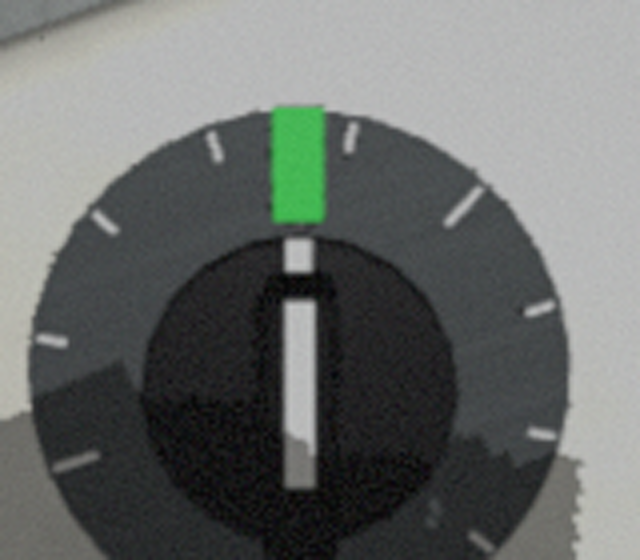

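The line and the tab's middle now coincide (both x≈299). Now to the T-handle.

Emit:
jog_arm:
  steps: [0.05,0.1,0,0.04,-1,0.1,0.25,0,0.08,-1,0.15,0.4,0,0.12,-1,0.2,0.5,0,0.16,-1,0.25,0.6,0,0.2,-1,0.3,0.7,0,0.24,-1,0.35,0.8,0,0.28,-1,0.37,0.95,0,0.32,-1,0.37,1,0,0.36,-1,0.37,1,0,0.394,-1]

```text
time_s: 8.42
tool_pos: [523.0, -9.6, 388.2]
tcp_rot: [[-0.075, -0.997, -0.002], [-0.997, 0.075, -0.005], [0.005, 0.002, -1.0]]
contact_force: [0.2, 0.1, -0.3]
grip_width: 85.3
```

```bash
python3 - <<'E'
from h import *
p=np.load("p.npy");c=cap("wrist");save(c,"w5.png")
go(S(p,(0,-45,252)),-np.pi/2+p[2])
for P in((66,-45,146),(66,-179,152),(0,-45,205),(-45,-45,205),(45,-45,205)):print(P,proj(c,S(p,P)).round())
E
```

```text
t 8.47 tcp [523.2  -8.7 388.2] ang -1.6513 z [-0.002 -0.004 -1.   ] F [-0.2 -0.7 -0.5] w 85.2 q [-0.17 -0.07  1.67 -0.    1.54  1.49]
move [0.08  0.015 0.682] -0.005
(66, -45, 146) [334. 116.]
(66, -179, 152) [480. 116.]
(0, -45, 205) [337. 202.]
(-45, -45, 205) [337. 254.]
(45, -45, 205) [338. 145.]
```

View pics/w5.png

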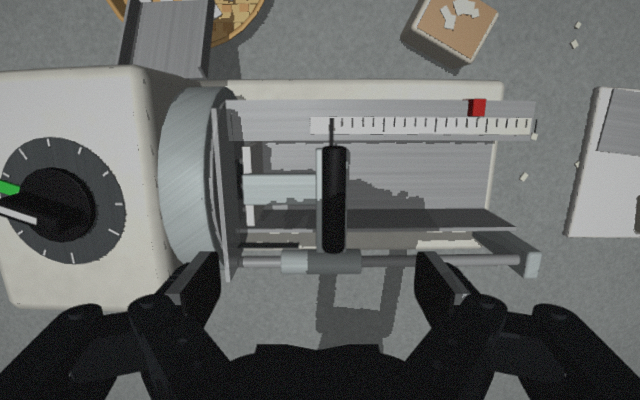

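The T-bar is at (334,200), the pointer tip at (332,119) and the red clip at (478,107). The bar sits about 3.5 px from the prediction.

```bash
python3 - <<'E'
from h import *
p=np.load("p.npy");c=cap("wrist");im=c["image"].astype(int);R,G,B=im[...,0],im[...,1],im[...,2]
m=(R>G+60)&(R>B+60);m[:85]=0;m[130:]=0;m[:,:440]=0;m[:,520:]=0;ys,xs=np.nonzero(m);print(xs.min(),xs.max(),ys.min(),ys.max(),xs.mean(),ys.mean())
print("clip",inv(p,atz(c,(xs.mean(),ys.mean()),152)))
pr=c["image"][112:140,322:345].min(2);print(pr[2:14:2])
print("T",inv(p,atz(c,(333.7,200),205)),inv(p,atz(c,(334.5,150),205)),inv(p,atz(c,(333,248),205)))
print("ptr",inv(p,atz(c,(332.,118),146)))
go(S(p,(0,-45,252)),-np.pi/2+p[2])
E
```

```text
473 486 98 115 479.34234234234236 106.43243243243244
clip [  73.95799471 -177.14547436]
[[164 162 161 161 161 162 163 162 161 159 164 159 162 160 159 161 155 160
  161 157 160 157 161]
 [160 162 161 160 162 162 159 160 158 163 163 162 139 138 133 141 157 157
  157 160 158 159 155]
 [186 186 187 189 185 187 184 164 124  94  94  96 105 159 189 188 187 190
  190 166 121 156 188]
 [189 185 188 187 186 189 187 169 112  51  42  48  82 158 190 186 189 187
  189 166 115 152 187]
 [186 188 189 186 189 185 185 167 111  50  42  50  85 159 189 187 186 190
  189 167 113 151 188]
 [188 192 189 187 188 186 185 167 107  52  45  44  85 156 189 188 191 190
  183 170 115 144 183]]
T [  1.95634382 -40.8914745 ] [ 41.72305581 -41.59101801] [-39.49560729 -40.25384527]
ptr [ 64.49749547 -42.56600625]
t 8.52 tcp [523.5  -8.  388.5] ang -1.6392 z [-0.001 -0.004 -1.   ] F [ 0.3 -0.3 -0.1] w 85.2 q [-0.16 -0.07  1.67 -0.    1.54  1.48]
move [0.083 0.017 0.683] -0.0011
```

Emit:
jog_arm:
  steps: [0.07,0.015,0,0,-1,0.07,0.015,0.2,0,-1,0.07,0.015,0.35,0,-1,0.07,0.015,0.5,0,-1,0.07,0.015,0.6,0,-1,0.07,0.015,0.683,0,-1,0.07,0.015,0.683,0,-1,0.07,0.015,0.683,0,-1]

```text
time_s: 9.18
tool_pos: [518.4, -21.7, 250.3]
tcp_rot: [[-0.065, -0.998, -0.005], [-0.998, 0.065, -0.003], [0.004, 0.005, -1.0]]
contact_force: [0.6, 0.0, 0.2]
grip_width: 85.2
```

Emit:
jog_arm:
  steps: [0,0,0,0,1,0,0,0,0,1,0,0,0,0,1,0,0,0,0,1,0,0,0,0,1,0,0,0,0,1,0,0,0,0,1,0,0,0,0,1,0,0,0,0,1,0,0,0,0,1]
  grip_force: 60

```text
time_s: 10.02
tool_pos: [518.6, -23.4, 251.4]
tcp_rot: [[-0.066, -0.998, -0.004], [-0.998, 0.066, -0.007], [0.007, 0.004, -1.0]]
contact_force: [-2.0, -6.3, 2.9]
grip_width: 18.2
```

```bash
python3 - <<'E'
from h import *
p=np.load("p.npy");o=st();W=np.array(o["tool_pos"]);print(inv(p,W));go(W+[-135*-np.sin(p[2])*-1*-1*1,-135*np.cos(p[2]),0]) 
print("dir",S((0,0,p[2]),(0,-135,0)))
c=cap("wrist");save(c,"w6.png")
E
```

```text
t 10.02 tcp [518.6 -23.4 251.4] ang -1.6365 z [-0.004 -0.007 -1.   ] F [-2.  -6.3  2.9] w 18.2 q [-0.19  0.01  1.85 -0.01  1.28  1.45]
[ -0.20133755 -43.51449093]
t 10.02 tcp [518.6 -23.4 251.4] ang -1.6365 z [-0.004 -0.007 -1.   ] F [-2.  -6.3  2.9] w 18.2 q [-0.19  0.01  1.85 -0.01  1.28  1.45]
move [ 0.675 -0.001  0.005] 0.0
dir [  -8.75865111 -134.71557457    0.        ]
```

View pics/w6.png

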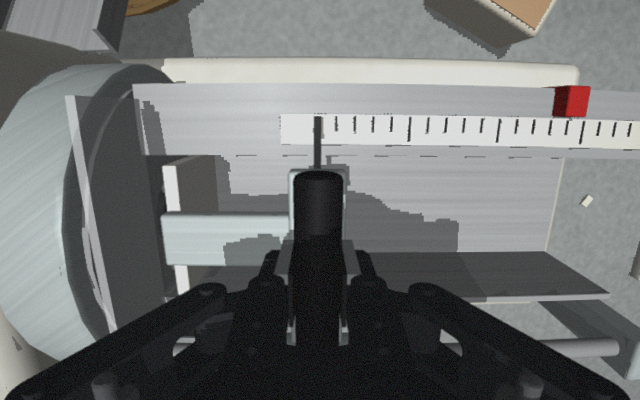

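The grasp is closed on the bar (318,200), the pointer tip is at (318,118), and the clip is near (572,101). I'll draw most of the way, then re-measure.

Emit:
jog_arm:
  steps: [0.02,0,0,0,1,0.05,0,0,0,1,0.09,0,0,0,1,0.14,0,0,0,1,0.19,0,0,0,1,0.24,0,0,0,1,0.28,0,0,0,1,0.31,0,0,0,1,0.33,0,0,0,1,0.34,0,0,0,1]

```text
time_s: 10.9
tool_pos: [513.9, -90.3, 251.5]
tcp_rot: [[-0.066, -0.998, -0.005], [-0.998, 0.066, -0.003], [0.004, 0.004, -1.0]]
contact_force: [0.8, 7.8, -1.3]
grip_width: 18.2
```

Emit:
jog_arm:
  steps: [0.02,0,0,0,1,0.05,0,0,0,1,0.09,0,0,0,1,0.14,0,0,0,1,0.18,0,0,0,1,0.22,0,0,0,1,0.24,0,0,0,1,0.25,0,0,0,1,0.25,0,0,0,1]

```text
time_s: 11.65
tool_pos: [510.5, -139.0, 251.5]
tcp_rot: [[-0.066, -0.998, -0.005], [-0.998, 0.066, 0.0], [0.0, 0.005, -1.0]]
contact_force: [0.4, 7.9, 0.8]
grip_width: 18.6
```

```bash
python3 - <<'E'
from h import *
p=np.load("p.npy");o=st();print(inv(p,o["tool_pos"]))
c=cap("wrist");save(c,"w7.png",(260,70,160,120),5);np.savez("w7.npz",**{k:np.array(v) for k,v in c.items()})
im=c["image"].astype(int);R,G,B=im[...,0],im[...,1],im[...,2]
m=(R>G+60)&(R>B+60);m[150:]=0
for y in np.unique(np.nonzero(m)[0]): xs=np.nonzero(m[y])[0];print(y,xs.min(),xs.max(),end="; ")
E
```

```text
t 11.65 tcp [ 510.5 -139.   251.5] ang -1.6366 z [-0.005  0.    -1.   ] F [0.4 7.9 0.8] w 18.6 q [-0.41  0.04  1.83 -0.    1.28  1.22]
[  -0.83805796 -159.32841341]
79 350 355; 80 347 370; 81 347 370; 82 347 370; 83 347 370; 84 347 370; 85 347 370; 86 347 370; 87 347 370; 88 347 370; 89 347 370; 90 347 370; 91 347 370; 92 347 370; 93 347 370; 94 347 370; 95 347 370; 96 347 370; 97 347 370; 98 347 369; 99 347 369; 100 347 369; 101 347 369; 102 347 369; 103 347 369; 104 347 369; 105 347 369; 106 347 369; 107 347 369; 108 347 369; 109 347 369; 110 347 369; 111 347 368;
```

View pics/w7.png

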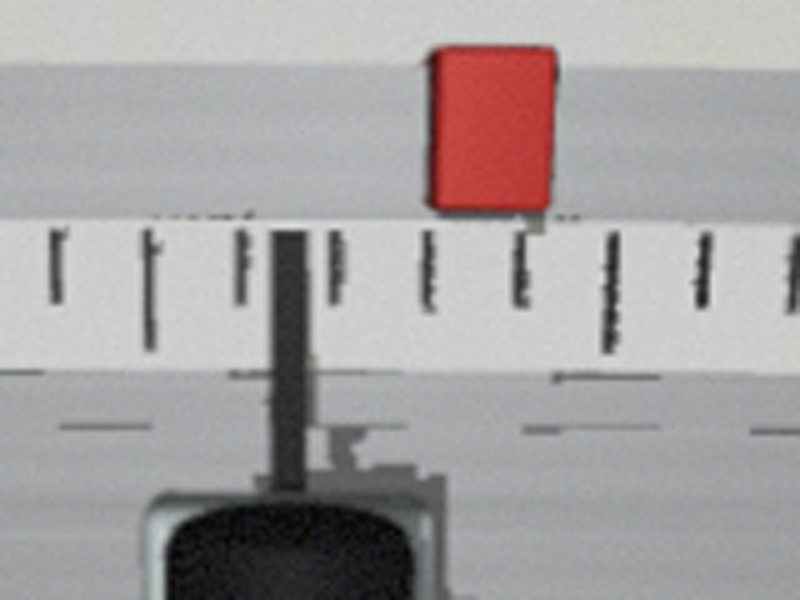

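The pointer is at px (317.3,117), and the clip's inner edge is centred at px (357.8,111).

```bash
python3 - <<'E'
from h import *
c=dict(np.load("w7.npz"));p=np.load("p.npy")
a=inv(p,atz(c,(317.4,118),146));b=inv(p,atz(c,(357.8,111),152));e=[inv(p,atz(c,(x,111),152))for x in(346.5,369)];print(a,b,b-a,e[0]-e[1])
E
```

```text
[  62.75323021 -158.00291569] [  66.32210791 -178.11487716] [  3.5688777  -20.11196147] [-0.03641658 11.21767835]
```

Emit:
jog_arm:
  steps: [0.015,0,0,0,1,0.035,0,0,0,1,0.06,0,0,0,1,0.08,0,0,0,1,0.095,0,0,0,1,0.105,0,0,0,1,0.105,0,0,0,1,0.105,0,0,0,1,0.105,0,0,0,1,0.105,0,0,0,1]

```text
time_s: 12.53
tool_pos: [509.2, -158.2, 251.4]
tcp_rot: [[-0.065, -0.998, -0.005], [-0.998, 0.065, 0.004], [-0.004, 0.005, -1.0]]
contact_force: [0.0, 8.1, 1.7]
grip_width: 18.2
```

```bash
python3 - <<'E'
from h import *
p=np.load("p.npy");o=st();print(inv(p,o["tool_pos"]))
c=cap("wrist");save(c,"w8.png",(260,70,160,120),4);im=c["image"].astype(int);R,G,B=im[...,0],im[...,1],im[...,2]
m=(R>G+60)&(R>B+60);m[150:]=0;ys,xs=np.nonzero(m);k=ys>ys.max()-6;yb=ys.max();xc=(xs[k].min()+xs[k].max())/2
row=im[124,300:340].sum(1);d=765-row;d=np.where(d>400,d,0);xp=300+(d*np.arange(40)).sum()/d.sum()
print(xc,yb,xp,inv(p,atz(c,(xc,yb),152))-inv(p,atz(c,(xp,120),146)))
E
```

```text
t 12.53 tcp [ 509.2 -158.2  251.4] ang -1.6361 z [-0.005  0.004 -1.   ] F [0.  8.1 1.7] w 18.2 q [-0.45  0.05  1.82  0.    1.28  1.19]
[  -0.91953306 -178.57029066]
321.0 111 318.76191917663084 [ 4.55591035 -1.10619378]
```

View pics/w8.png

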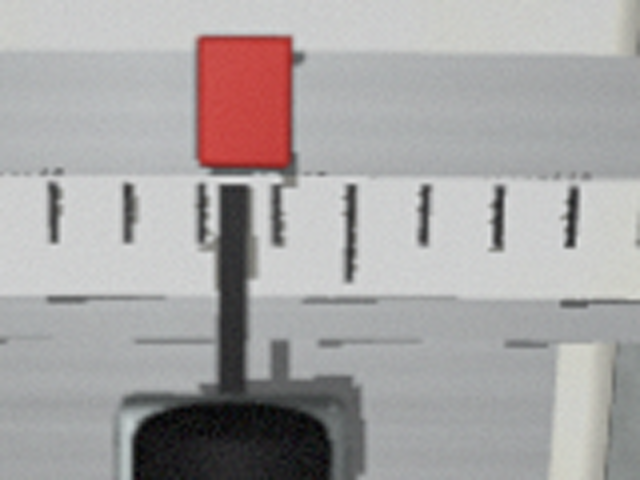

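The pointer (px 318.3) is about 1–2 mm short of the clip's middle (px 321). One small trim.

Emit:
jog_arm:
  steps: [0.005,0,0,0,1,0.01,0,0,0,1,0.01,0,0,0,1,0.01,0,0,0,1,0.01,0,0,0,1,0.01,0,0,0,1]

```text
time_s: 13.08
tool_pos: [509.1, -158.4, 251.4]
tcp_rot: [[-0.065, -0.998, -0.005], [-0.998, 0.065, 0.008], [-0.007, 0.005, -1.0]]
contact_force: [0.6, 7.8, 2.1]
grip_width: 18.2
```

```bash
python3 - <<'E'
from h import *
p=np.load("p.npy");o=st();print(inv(p,o["tool_pos"]))
c=cap("wrist");im=c["image"].astype(int);R,G,B=im[...,0],im[...,1],im[...,2]
m=(R>G+60)&(R>B+60);m[150:]=0;ys,xs=np.nonzero(m);k=ys>ys.max()-6;yb=ys.max();xc=(xs[k].min()+xs[k].max())/2
row=im[124,308:329].sum(1);d=np.clip(765-row-400,0,None);print(row);xp=308+(d*np.arange(21)).sum()/d.sum()
print(xc,yb,xp,inv(p,atz(c,(xc,yb),152))-inv(p,atz(c,(xp,120),146)))
t=cap("top");save(t,"top2.png",(160,140,330,150),2.4)
E
```

```text
t 13.08 tcp [ 509.1 -158.4  251.4] ang -1.6356 z [-0.005  0.008 -1.   ] F [0.6 7.8 2.1] w 18.2 q [-0.45  0.05  1.82  0.    1.28  1.18]
[  -0.94302559 -178.85284894]
[621 507 253 246 386 540 510 266 164 162 167 164 152 168 298 398 525 621
 620 516 304]
321.0 111 317.67983243566727 [ 4.55737086 -1.68699693]
```

View pics/top2.png

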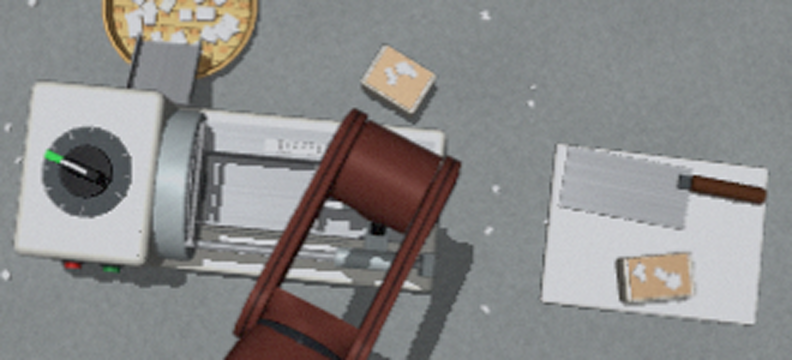

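The dial line still points at the tab at (47,155), and the block, half block and cleaver look undisturbed. The arm's spring-back absorbed the trim, so I'm giving a bit more.

Emit:
jog_arm:
  steps: [0.008,0,0,0,1,0.016,0,0,0,1,0.016,0,0,0,1,0.016,0,0,0,1,0.016,0,0,0,1,0.016,0,0,0,1,0.016,0,0,0,1,0.016,0,0,0,1]

```text
time_s: 13.85
tool_pos: [509.0, -159.9, 251.5]
tcp_rot: [[-0.064, -0.998, -0.005], [-0.998, 0.064, 0.011], [-0.011, 0.006, -1.0]]
contact_force: [0.5, 9.0, 1.0]
grip_width: 18.1
```

```bash
python3 - <<'E'
from h import *
p=np.load("p.npy");o=st();print(inv(p,o["tool_pos"]))
c=cap("wrist");im=c["image"].astype(int);R,G,B=im[...,0],im[...,1],im[...,2]
m=(R>G+60)&(R>B+60);m[150:]=0;ys,xs=np.nonzero(m);k=ys>ys.max()-6;yb=ys.max();xc=(xs[k].min()+xs[k].max())/2
row=im[124,313:325].sum(1);d=np.clip(765-row-400,0,None);xp=313+(d*np.arange(12)).sum()/d.sum()
e=inv(p,atz(c,(xc,yb),152))-inv(p,atz(c,(xp,120),146));print(xc,yb,xp,e)
if abs(e[1])<2.2 and np.abs(o["qd"]).max()<.02: print(r.hand_in())
else: print(o["qd"])
E
```

```text
t 13.85 tcp [ 509.  -159.9  251.5] ang -1.635 z [-0.005  0.011 -1.   ] F [0.5 9.  1. ] w 18.1 q [-0.46  0.05  1.81  0.01  1.28  1.18]
[  -0.93411895 -180.3627795 ]
319.0 111 318.62508909479686 [ 4.5565886  -0.22108011]
the job is handed in; nothing more can be done
None
```

I set the dial to the green tab, drew the pusher back to the red clip, and handed the job in at about 13.9 s with the fingers still gripping the T-handle.

- **Dial:** I turned it about 0.9 rad clockwise with the pusher still home, then trimmed it. After release, the close-up showed the white line on the middle of the tab. The last top view, taken after the pusher was drawn back, still showed it pointing there.
- **Pusher:** I drew it about 137 mm in short, smooth moves. The last wrist picture put the pointer about 0.2 mm from the clip's middle, with the spring pulling about 9 N against the grip and the arm at rest. The first fine trim moved it only 0.3 mm because the arm gave under the spring, so I made a second one.
- **Left in place:** the block, half block and cleaver looked undisturbed in the last top view. I judged that by eye and did not measure it. The tab and clip showed no sign of moving in the pictures.
- **Small disagreements:** my first estimate of the slicer's position from the top camera was about 3 mm off along the trough, which the wrist camera corrected. The gripper read 18 mm on the 20 mm bar and 13.3 mm on the 14 mm dial bar, so its readings seem slightly low.

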